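# Slide the diffuser post into the spring-plunger post holder

### The arm

A 6-joint arm with a two-finger parallel gripper is mounted at the origin on the work surface. World frame = base frame: x ahead of the robot, y to its left, z up, the work surface at z = 0. Lengths are in m, angles in degrees, forces in N, time in s.
With the tool pointing down it reaches from about 0.4 to 0.825 m from the base axis. Payload 7 kg.
Tool frame: the origin (TCP) lies between the finger pads; the fingertips stand 22 mm ahead of it and the grasp point (between the pads) lies 3 mm ahead of it; z points along the fingers, y is the line along which they close (so a half turn about z gives the same grasp; the last joint's range is limited). The gripper opens to 88 mm and grips with 3 to 60 N. Pads are 19 mm wide; open, the fingers measure 130 mm over their backs; the gripper's body (78 mm by 193 mm) begins 47 mm behind the grasp point.
Start: joints at [-48.696, 20.546, 0.682, 0, -70.136, -16.507], TCP at [0.283, -0.613, 0.249] pointing down, gripper open.
Joint ranges: [-176.03, 176.03], [-82.01, 121.73], [-58.28, 71.71], [-173.87, 95.51], [-174.79, -0.11], [-173.66, 173.66]. Speed limits (degrees/s): [136.94, 136.94, 172.46, 180, 180, 180].

### API

Orientations are given as [roll, pitch, yaw] about the fixed x, y, z axes, in that order (R = Rz(yaw) Ry(pitch) Rx(roll)).
In Python, from plant import ctrl gives the robot as it stands.
- The arm moves only by the tool apply_moves, never from a script. Its argument "targets" is a list of rows, each an object with "travel": the shift along the tool's x, y, z in mm, a list of three; "roll": the turn about the tool's z in degrees; "jaw": the finger opening in mm, from 0 to 87.6. In form: [{"travel": [tx, ty, tz], "roll": roll, "jaw": jaw}, ...]. A call has 1 to 10 rows; each row shifts and turns the commanded pose from where the row before left it, along the tool's axes as they then stand; what a row does not reach is not made up. A row lasts 1/10 s, in which the tool goes at most 50 mm and 8.59 degrees, less where a joint would pass 70% of its speed; a pose out of reach is approached as far as the arm can. A call with a gripper value outside its range is refused whole. The fingers move at their own pace and stop on an object; the grip force is fixed at half the most. Time passes only in rows, so rows that do not move let the fingers close. It gives the time, the measured TCP pose, the force, the opening and the grip force at its end, in the units of the state.
- ctrl.get_obs(): the state, without advancing time (a new reading comes with each control period).
- ctrl.snapshot(name): name is "side" or "top" or "wrist"; returns the picture (384x512x3 uint8, red, green, blue); there is no depth.
- ctrl.calibration(name): a dict with "K" (3x3 intrinsics, pixels), "extrinsics" (4x4, takes a point from camera to world coordinates); the wrist camera has in their place "hand_eye" (4x4, takes a point from camera to tool coordinates, whose origin is the TCP and whose axes are the flange's). Camera axes: x right, y down, z forward; pixel columns grow to the right and rows downward; lengths in m; the calibration is good to about 2 mm. A picture is of the moment at which its call begins: read the wrist's pose just before it. calibration takes no time and is no camera call.
- ctrl.close_job(): hands the job in; it is judged then, once.
The state is a dict: "clock": time; "joint_pos": joint angles; "qvel": joint speeds; "tau": joint torques, N m; "tool_pos": TCP position; "orientation": TCP orientation; "force": force on the tool from outside, world axes, zero at the start; "moment": the same for the moment, N m; "opening": finger opening in m; "gripper_force": force on a finger pad.
Only numpy, scipy, OpenCV 4.12 (cv2) and the standard library are available. Lean on these libraries where they do the work, as an engineer would, in place of code of your own. Each camera call takes 0.05 s, during which the arm holds its last target. There are 200 camera calls.

### The job

Lift the mount with the square head out of the grey parking stand and slide its steel post down into the bore of the metal post holder in front of the lamp, past the spring plunger, until you feel it bottom on the stop hidden somewhere inside, and seat it with a firm but gentle push of about 20 N. The square plate must squarely face the lamp, and you let go with the foot resting on the stop and the post gripped by the plunger; leave the round lens mount, the dishes, bottle, jar and slide box where they are.

Things in the scene. Friction and masses are not known exactly. Their poses are not given: they have to be found in the camera images.
- mount_center (a point): Middle of the square head of the diffuser mount to move: solid aluminium plate 44 wide x 44 tall x 12 thick (white disc flush in each face), on an upright steel post of diameter 16; loose, about 150 g. The point is on the post's axis, 88 above the foot; the plate's lower edge is 66 above the foot. x = through the 12 mm thickness (facing direction), y = across the width, z = up the post.
- mount_foot (a point): Centre of the underside of that mount's post. The lowest 6 mm taper from diameter 16 to 8. Axes as the mount's.
- lens_center (a point): Centre of the round head (diameter 44, 12 thick, clear disc) of the other mount, otherwise alike, standing in the other hole of the stand; leave it alone. Axes as for the square one.
- stand: Fixed grey parking block, 60 (x) x 150 (y) x 40 high, origin at the centre of its underside. Two round holes of diameter 18, 30 deep, at y = -40 and +40; either may hold the square mount. The mounts stand in them loosely, feet 10 above the bench.
- holder: Fixed post holder; origin on the bench under the bore's axis, x = beam direction of its lamp, z up. Steel base plate 200 (x -150 to +50) x 90 x 10 thick. Square aluminium pillar 36 x 36 about the origin. The black lamp stands on the base at x = -105 to -145, its top 134 above the bench, shining along +x. Nothing else within 60 mm of the bore stands higher than the pillar.
- holder_rim (a point): Centre of the bore's mouth on the pillar's flat top, 68 above the bench. Vertical round bore of diameter 17.4 with a 2 mm chamfered mouth. Axes as the holder's. A brass barrel on the pillar's +y side, 16 below the rim and reaching to y = 32, carries the plunger.
- plunger (a joint): Spring plunger of the holder: ball nose of radius 4 that pokes 4 mm into the bore from the +y side, 16 below the rim. Value in m: 0 = fully out, grows as it is pushed back (7 mm at most), 1.5 to 3 mm with the post beside it. Spring about 4 N at 0, 8 N at 3 mm. Riding over it takes up to some 16 N of push; then friction resists the post by several newtons all the way.
- stop (a joint): How far the brass stop deep inside the bore is pushed down, in m: 0 = unloaded, a very stiff spring of 25 N per mm (so under 1 mm: far too fine to read). The post's foot comes to rest on it. Its height is set anew each time, anywhere from 38 to 54 below the rim, and is not given: feel for it; resistance there rises steeply. Then the plate's lower edge is 12 to 28 above the rim.
- dish_a: Small closed petri dish, diameter 60, 18 high, bystander between stand and holder; origin under its centre.
- dish_b: Closed petri dish, diameter 88, 18 high, bystander; origin under its centre.
- bottle: Small amber bottle, diameter 36, 70 high, bystander; origin under its centre.
- slidebox: Blue slide box 85 x 100 x 35 high, bystander; origin under its centre.
- jar: Jar, diameter 56, 50 high, bystander; origin under its centre.
Mind the look-alikes: they are no part of the job. There is more than one size of the holder; the one meant has the size given above.

How it is judged:
By the outcome, as a careful person would: the job done as asked, in the order asked, and still so for the second after the job is handed in, with the robot touching nothing.
It also fails if it takes over 54 s, if anything falls off the work surface, if the arm or the gripper's body presses on something with over 40 N, if the wrist force passes 120 N, or if a joint passes its speed limit or range.

## Working session

There is one attempt and no reset: what is moved stays moved. The work goes in short steps, Python scripts to look and compute and a tool call to move; the robot and the scene stay as the last step left them, time stands still between calls to the robot, and variables do not carry over. Pictures are saved under pics/ and viewed, at most 10 in all, crops included, and the job is handed in when it is done.

Besides the shell and the picture viewer there is one more tool, called by a JSON object that holds its "method" and its "body". apply_moves: Moves the arm, as the interface text tells. Its arguments: {"type":"object","properties":{"targets":{"type":"array","items":{"type":"object","properties":{"travel":{"type":"array","items":{"type":"number"}},"roll":{"type":"number"},"jaw":{"type":"number"}}}}},"required":["targets"]}

```bash
mkdir -p pics; ls; cat > h.py <<'E'
import numpy as np, cv2
from plant import ctrl
from scipy.spatial.transform import Rotation as R
def save(n,im): cv2.imwrite('pics/'+n+'.png',im[:,:,::-1])
def cam(name):
    c=ctrl.calibration(name);K=np.array(c['K'])
    if name=='wrist':
        o=ctrl.get_obs();T=np.eye(4);T[:3,:3]=R.from_euler('xyz',o['orientation'],degrees=True).as_matrix();T[:3,3]=o['tool_pos']
        return K,T@np.array(c['hand_eye'])
    return K,np.array(c['extrinsics'])
def ray(K,E,u,v):
    d=E[:3,:3]@np.linalg.solve(K,[u,v,1.]);return E[:3,3],d/np.linalg.norm(d)
def onz(K,E,u,v,z):
    p,d=ray(K,E,u,v);return p+d*(z-p[2])/d[2]
def proj(K,E,P):
    q=K@(np.linalg.inv(E)@np.r_[P,1])[:3];return q[:2]/q[2]
E
python3 - <<'E'
from h import *
print(ctrl.get_obs())
a=[]
for n in('side','top'):
    K,E=cam(n);print(n,K.round(1),E.round(4));im=ctrl.snapshot(n);save(n,im)
    cv2.imwrite('pics/%s_v.png'%n,cv2.resize(im[:,:,::-1],(768,576),interpolation=cv2.INTER_CUBIC))
E
```

```text
pics
{'clock': 0.0, 'joint_pos': array([-4.86954168e+01,  2.05931594e+01,  6.34371405e-01, -1.90953955e-02,
       -7.01346728e+01, -1.65059879e+01]), 'qvel': array([-0.05001776,  0.06218795,  0.04779834,  0.00825532,  0.01984577,
        0.01348345]), 'tau': array([-8.23904193e-04, -5.82716775e+01,  2.93055171e+01,  6.99745104e+00,
        6.75518837e-03, -1.47328960e-04]), 'tool_pos': array([ 0.2828988 , -0.61237478,  0.24761095]), 'orientation': array([ 1.79905290e+02, -9.34509323e-03, -1.55207900e+02]), 'force': array([-0.53967922, -0.2495877 , -0.28016136]), 'moment': array([ 0.02526291,  0.00107726, -0.03655228]), 'gripper_force': 0.0, 'opening': 0.08768681660967424}
side [[413.6   0.  255.5]
 [  0.  413.6 192.5]
 [  0.    0.    1. ]] [[-0.8588 -0.3331  0.3892  0.112 ]
 [-0.5122  0.5491 -0.6604  0.7455]
 [ 0.0063 -0.7665 -0.6422  0.8513]
 [ 0.      0.      0.      1.    ]]
top [[355.3   0.  255.4]
 [  0.  355.3 189.2]
 [  0.    0.    1. ]] [[-1.2100e-02 -9.8060e-01  1.9580e-01  3.6860e-01]
 [-9.9990e-01  1.2400e-02 -1.0000e-04  3.4000e-03]
 [-2.3000e-03 -1.9580e-01 -9.8070e-01  1.1538e+00]
 [ 0.0000e+00  0.0000e+00  0.0000e+00  1.0000e+00]]
```

View pics/side_v.png

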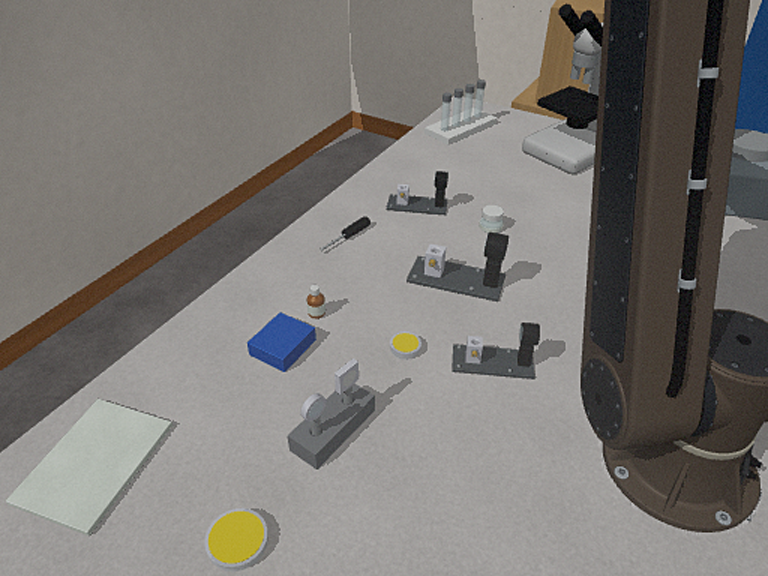

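View pics/top_v.png

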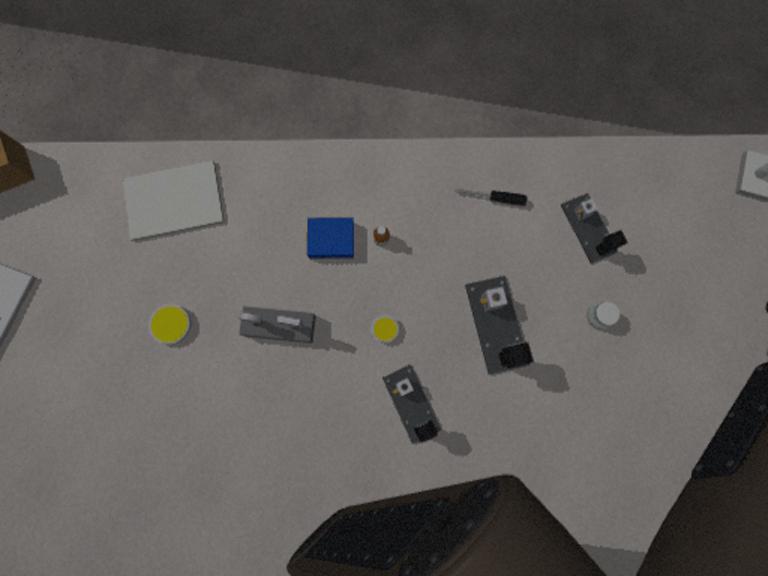

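The side view (zoomed 1.5×) shows the stand at (333,425), with the square head at (347,376) and the round head at (313,407). In the top view there are three holder candidates: (410,403), (497,325) and (595,228). At about 463 px/m their base lengths are about 76, 94 and 74 px. Only the middle one at (497,325) comes to about 200 mm, so I'll confirm it in a crop.

```bash
python3 - <<'E'
from h import *
t=cv2.imread('pics/top.png');s=cv2.imread('pics/side.png')
def crop(im,x,y,w,h,W=400,H=300): return cv2.resize(im[y:y+h,x:x+w],(W,H),interpolation=cv2.INTER_CUBIC)
g=np.vstack([np.hstack([crop(t,300,175,80,60),crop(t,150,185,80,60)]),np.hstack([crop(s,260,145,100,75),crop(s,180,230,100,75)])])
cv2.imwrite('pics/crop1.png',g)
K,E=cam('top')
# base plates: dark pixels, lengths on z=0.01
m=(cv2.cvtColor(t,cv2.COLOR_BGR2GRAY)<75).astype(np.uint8);m[:120]=0;m[310:]=0
m=cv2.morphologyEx(m,cv2.MORPH_CLOSE,np.ones((3,3)))
for c in cv2.findContours(m,0,2)[0]:
    if cv2.contourArea(c)<250: continue
    b=cv2.boxPoints(cv2.minAreaRect(c));w=np.array([onz(K,E,*p,.01)[:2] for p in b])
    print(cv2.contourArea(c),b.round(0).tolist(),w.round(3).tolist(),np.linalg.norm(w-np.roll(w,1,0),axis=1).round(3))
E
```

```text
1017.0 [[254.0, 251.0], [274.0, 242.0], [295.0, 289.0], [275.0, 298.0]] [[0.397, 0.009], [0.424, -0.054], [0.28, -0.117], [0.254, -0.055]] [0.157 0.069 0.157 0.067]
1756.0 [[464.0, 309.0], [464.0, 241.0], [511.0, 241.0], [511.0, 309.0]] [[0.214, -0.633], [0.42, -0.659], [0.419, -0.809], [0.212, -0.777]] [0.144 0.208 0.15  0.209]
554.5 [[160.0, 224.0], [162.0, 205.0], [210.0, 209.0], [209.0, 229.0]] [[0.486, 0.313], [0.55, 0.309], [0.533, 0.15], [0.469, 0.155]] [0.158 0.064 0.16  0.064]
1719.5 [[309.0, 189.0], [339.0, 181.0], [356.0, 242.0], [326.0, 251.0]] [[0.594, -0.173], [0.62, -0.274], [0.42, -0.315], [0.396, -0.217]] [0.203 0.104 0.204 0.101]
802.0 [[205.0, 145.0], [235.0, 145.0], [235.0, 172.0], [205.0, 172.0]] [[0.751, 0.171], [0.75, 0.07], [0.656, 0.07], [0.657, 0.17]] [0.094 0.101 0.094 0.1  ]
839.0 [[373.0, 136.0], [398.0, 123.0], [419.0, 164.0], [394.0, 177.0]] [[0.774, -0.398], [0.82, -0.486], [0.677, -0.544], [0.633, -0.456]] [0.153 0.1   0.154 0.098]
```

View pics/crop1.png

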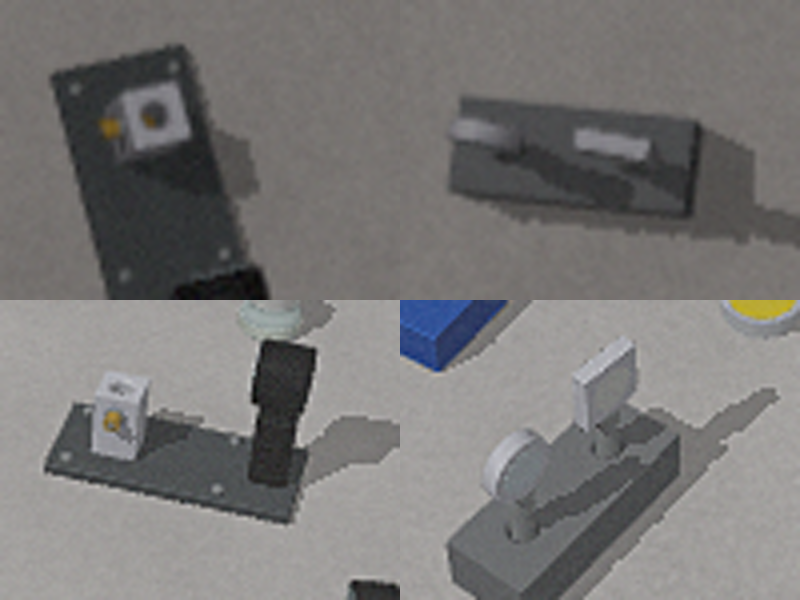

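The crop confirms it. The 200 mm base at top (330,215) has a bore at about (330.6,198) and its brass barrel on the +y side. The square mount stands in the stand hole nearer the holder, with its head at top (192.6,214).

```bash
python3 - <<'E'
from h import *
K,E=cam('top')
bt=onz(K,E,330.6,198,.068);mt=onz(K,E,192.6,214,.12);print('top',bt,mt)
K,E=cam('side')
# side crop coords /4
print('side',onz(K,E,260+121/4,145+86/4,.068),onz(K,E,180+(618-400)/4,230+(354-300)/4,.12))
print(np.array(ctrl.calibration('wrist')['hand_eye']).round(3),np.array(ctrl.calibration('wrist')['K']).round(1))
o=ctrl.get_obs();M=R.from_euler('xyz',o['orientation'],degrees=True).as_matrix()
print(M.round(3),'to holder',M.T@(bt+[0,0,.18]-o['tool_pos'])*1e3)
E
```

```text
top [ 0.55476405 -0.22951858  0.068     ] [0.50341096 0.18800498 0.12      ]
side [ 0.55805896 -0.2286584   0.068     ] [0.50068116 0.18310261 0.12      ]
[[-0.001 -0.964 -0.265  0.071]
 [ 1.    -0.001  0.001 -0.001]
 [-0.001 -0.265  0.964 -0.138]
 [ 0.     0.     0.     1.   ]] [[315.4   0.  252.3]
 [  0.  315.4 192.1]
 [  0.    0.    1. ]]
[[-0.908 -0.419 -0.001]
 [-0.419  0.908  0.001]
 [ 0.     0.001 -1.   ]] to holder [-4.07341997e+02  2.33627140e+02  2.67077127e-02]
```

{"method": "apply_moves", "body": {"targets": [{"travel":[-41,23.5,0]},{"travel":[-41,23.5,0]},{"travel":[-41,23.5,0]},{"travel":[-41,23.5,0]},{"travel":[-41,23.5,0]},{"travel":[-41,23.5,0]},{"travel":[-41,23.5,0]},{"travel":[-41,23.5,0]},{"travel":[-41,23.5,0]},{"travel":[-38,22,0]}]}}

```text
validation failed for argument at $.ta...
```

{"method": "apply_moves", "body": {"targets": [{"travel":[0,0,0]},{"travel":[0,0,0]},{"travel":[0,0,0]}]}}

```text
validation failed for argument at $.ta...
```

```bash
python3 - <<'E'
from h import *
o=ctrl.get_obs();K,E=cam('wrist');im=ctrl.snapshot('wrist');save('w1',im);np.savez('w1.npz',K=K,E=E)
print(o['clock'],o['tool_pos'],o['orientation'],o['force'],proj(K,E,[.556,-.229,.068]))
E
```

```text
0.1 [ 0.28292203 -0.61241673  0.24774143] [ 1.79917656e+02 -7.10072018e-03 -1.55209187e+02] [ 0.1974108   0.22932361 -0.34453808] [422.66569573 466.99244608]
```

View pics/w1.png

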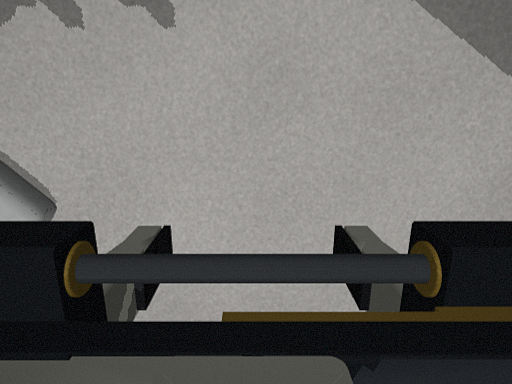

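All the row fields are required, so I'm sending complete rows. I also aim about 57 mm past the holder so that it lands in the clear part of the view.

{"method": "apply_moves", "body": {"targets": [{"travel":[-43,21.5,0],"roll":0,"jaw":87},{"travel":[-43,21.5,0],"roll":0,"jaw":87},{"travel":[-43,21.5,0],"roll":0,"jaw":87},{"travel":[-43,21.5,0],"roll":0,"jaw":87},{"travel":[-43,21.5,0],"roll":0,"jaw":87},{"travel":[-43,21.5,0],"roll":0,"jaw":87},{"travel":[-43,21.5,0],"roll":0,"jaw":87},{"travel":[-43,21.5,0],"roll":0,"jaw":87},{"travel":[-43,21.5,0],"roll":0,"jaw":87},{"travel":[-43,21.5,0],"roll":0,"jaw":87}]}}

```text
clock: 1.15
tool_pos: [0.5841, -0.2354, 0.2485]
orientation: [180.0, -0.0, -155.2]
force: [0.7, -1.2, 0.1]
opening: 0.087
gripper_force: 0.0
```

{"method": "apply_moves", "body": {"targets": [{"travel":[-35,18,0],"roll":0,"jaw":87},{"travel":[0,0,0],"roll":0,"jaw":87},{"travel":[0,0,0],"roll":0,"jaw":87},{"travel":[0,0,0],"roll":0,"jaw":87}]}}

```text
clock: 1.55
tool_pos: [0.607, -0.2066, 0.2483]
orientation: [180.0, -0.0, -155.2]
force: [0.0, 0.4, 0.8]
opening: 0.0871
gripper_force: 0.0
```

```bash
python3 - <<'E'
from h import *
o=ctrl.get_obs();K,E=cam('wrist');im=ctrl.snapshot('wrist');save('w2',im);np.savez('w2.npz',K=K,E=E)
print(o['clock'],o['tool_pos'],o['orientation'],o['force'],proj(K,E,[.556,-.229,.068]))
E
```

```text
1.55 [ 0.60700601 -0.20657208  0.24831983] [ 1.79985060e+02 -3.33800449e-02 -1.55216540e+02] [0.02384911 0.44475041 0.81037087] [253.74713882 121.24960813]
```

View pics/w2.png

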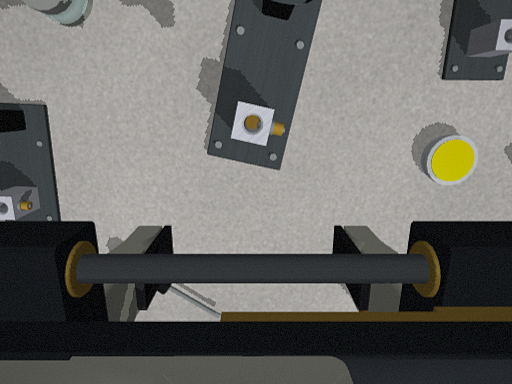

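The wrist view shows the bore at about (254,124) in the white pillar top (square about 235-274 by 103-146), the brass barrel at (278,129), and the base running up to the lamp at (280,8). Next I fit the bore centre and the yaw.

```bash
python3 - <<'E'
from h import *
d=np.load('w2.npz');K,E=d['K'],d['E'];im=cv2.imread('pics/w2.png');g=cv2.cvtColor(im,cv2.COLOR_BGR2GRAY)
m=np.zeros_like(g);m[90:160,220:290]=(g[90:160,220:290]>205)
c=max(cv2.findContours(m,0,2)[0],key=cv2.contourArea)
r=cv2.minAreaRect(c);b=cv2.boxPoints(r);w=np.array([onz(K,E,*p,.068)[:2] for p in b])
e=w[1]-w[0];f=w[2]-w[1]
print(r,w.round(4).tolist(),w.mean(0),np.linalg.norm(e),np.linalg.norm(f),np.degrees(np.arctan2(e[1],e[0])),np.degrees(np.arctan2(f[1],f[0])))
# bore hole: non-white inside square
h=np.zeros_like(g);cv2.fillConvexPoly(h,cv2.convexHull(c),1);h=cv2.erode(h,np.ones((5,5)))&(m==0)
c2=max(cv2.findContours(h,0,2)[0],key=cv2.contourArea);el=cv2.minEnclosingCircle(c2);fe=cv2.fitEllipse(c2);print(el,fe,onz(K,E,*fe[0],.068))
# base long edges: fit lines on dark mask rows 60..100 left and right edges
for side in(0,1):
    pts=[]
    for v in range(30,100):
        row=np.where(g[v,215:320]<80)[0]+215
        pts.append((row[0] if side==0 else row[-1],v))
    if side==0: pts=[(next(u for u in range(300,200,-1) if g[v,u-3:u].mean()>95),v) for v in range(12,55)]
    vx,vy,x0,y0=cv2.fitLine(np.array(pts,np.float32),cv2.DIST_HUBER,0,.01,.01).ravel()
    P=onz(K,E,x0,y0,.01);Q=onz(K,E,x0-40*vx,y0-40*vy,.01);q=P-Q;print('edge',np.degrees(np.arctan2(q[1],q[0])))
E
```

```text
((272.25, 110.25000762939453), (0.7071067094802856, 1.4142134189605713), 45.0) [[0.5394, -0.2176], [0.5382, -0.2171], [0.5384, -0.2164], [0.5397, -0.2169]] [ 0.53892568 -0.21699869] 0.0013468354146026096 0.0006846278860244519 159.2626738501678 71.15381568124761Traceback (most recent call last):
  File "<stdin>", line 10, in <module>
ValueError: max() iterable argument is empty
```

```bash
python3 - <<'E'
from h import *
d=np.load('w2.npz');K,E=d['K'],d['E'];im=cv2.imread('pics/w2.png');g=cv2.cvtColor(im,cv2.COLOR_BGR2GRAY)
print(g[110,225:280:3],g[124,225:280:3])
t=cv2.threshold(g[98:150,228:282],0,255,cv2.THRESH_OTSU)[0]
for th in(t,t+20,t+40):
    m=np.zeros_like(g);m[95:150,225:280]=(g[95:150,225:280]>th)
    c=max(cv2.findContours(m,0,2)[0],key=cv2.contourArea)
    r=cv2.minAreaRect(c);b=cv2.boxPoints(r);w=np.array([onz(K,E,*p,.068)[:2] for p in b])
    e=w[1]-w[0];f=w[2]-w[1]
    print(th,np.round(r[0],1),w.mean(0),np.linalg.norm(e),np.linalg.norm(f),np.degrees(np.arctan2(e[1],e[0])),np.degrees(np.arctan2(f[1],f[0])))
    h=np.zeros_like(g);cv2.fillConvexPoly(h,cv2.convexHull(c),1);h=cv2.erode(h,np.ones((7,7)))&(m==0)
    c2=max(cv2.findContours(h,0,2)[0],key=cv2.contourArea);fe=cv2.fitEllipse(c2);print(fe,onz(K,E,*fe[0],.068))
for nm,rng,f in(('R',range(30,100),lambda v:next(u for u in range(335,240,-1) if g[v,u-3:u].mean()<100)),('L',range(10,60),lambda v:next(u for u in range(200,300) if g[v,u:u+3].mean()<80))):
    pts=np.array([(f(v),v) for v in rng],np.float32);vx,vy,x0,y0=cv2.fitLine(pts,cv2.DIST_HUBER,0,.01,.01).ravel()
    P=onz(K,E,x0,y0,.01);Q=onz(K,E,x0+40*vx,y0+40*vy,.01);q=Q-P;print(nm,np.degrees(np.arctan2(q[1],q[0])),np.abs((pts[:,0]-x0)-(pts[:,1]-y0)*vx/vy).mean())
E
```

```text
[ 47  43  44  41 207 197 191 193 193 198 194 190 194 194 192 195 210  70
  66] [ 68  42  44 204 201 196 163  96  95  96  98  91 125 194 194 195 123 103
 102]
127.0 [256.6 124.3] [ 0.55774448 -0.22505362] 0.03667281097505009 0.04534269521954689 -168.93779475007616 102.66098128360072
((252.3779754638672, 123.60475158691406), (16.736909866333008, 18.146289825439453), 153.262939453125) [ 0.55862535 -0.22927456  0.068     ]
147.0 [252.  123.2] [ 0.55869838 -0.22963458] 0.03603243444051362 0.03584129060491708 -169.21054009754164 102.39212388874569
((252.65072631835938, 123.85608673095703), (18.172603607177734, 19.01636505126953), 149.15977478027344) [ 0.55873316 -0.22892853  0.068     ]
167.0 [251.8 123.3] [ 0.55886341 -0.2297448 ] 0.035382538814728415 0.03566325778054526 -169.40596024959365 102.20315755413269
((252.7786865234375, 123.94023895263672), (19.32904052734375, 20.730512619018555), 12.960448265075684) [ 0.55875414 -0.2287798   0.068     ]
R -167.61941625224412 0.25054234
L -168.1094971027455 0.26105338
```

{"method": "apply_moves", "body": {"targets": [{"travel":[0,0,0],"roll":-8.5,"jaw":87},{"travel":[0,0,0],"roll":-8.5,"jaw":87},{"travel":[0,0,0],"roll":-8.5,"jaw":87},{"travel":[0,0,0],"roll":-8.5,"jaw":87},{"travel":[0,0,0],"roll":-8.5,"jaw":87},{"travel":[0,0,0],"roll":-8.5,"jaw":87},{"travel":[0,0,0],"roll":-8,"jaw":87}]}}

```text
clock: 2.3
tool_pos: [0.6067, -0.2075, 0.2489]
orientation: [-180.0, 0.0, -96.0]
force: [0.6, 0.4, 0.5]
opening: 0.087
gripper_force: 0.0
```

{"method": "apply_moves", "body": {"targets": [{"travel":[-44,14.7,0],"roll":0,"jaw":87},{"travel":[-44,14.7,0],"roll":0,"jaw":87},{"travel":[-44,14.7,0],"roll":0,"jaw":87},{"travel":[-44,14.7,0],"roll":0,"jaw":87},{"travel":[-44,14.7,0],"roll":0,"jaw":87},{"travel":[-44,14.7,0],"roll":0,"jaw":87},{"travel":[-44,14.7,0],"roll":0,"jaw":87},{"travel":[-44,14.7,0],"roll":0,"jaw":87},{"travel":[-44,14.7,0],"roll":0,"jaw":87},{"travel":[-44,14.7,0],"roll":0,"jaw":87}]}}

```text
clock: 3.3
tool_pos: [0.5084, 0.2476, 0.2492]
orientation: [-180.0, 0.0, -96.3]
force: [0.8, 0.2, -0.3]
opening: 0.0871
gripper_force: 0.0
```

{"method": "apply_moves", "body": {"targets": [{"travel":[0,0,0],"roll":0,"jaw":87},{"travel":[0,0,0],"roll":0,"jaw":87},{"travel":[0,0,0],"roll":0,"jaw":87}]}}

```text
clock: 3.6
tool_pos: [0.509, 0.2458, 0.2487]
orientation: [-180.0, -0.0, -96.3]
force: [0.3, -0.3, -0.3]
opening: 0.0869
gripper_force: 0.0
```

```bash
python3 - <<'E'
from h import *
o=ctrl.get_obs();K,E=cam('wrist');im=ctrl.snapshot('wrist');save('w3',im);np.savez('w3.npz',K=K,E=E)
cv2.imwrite('pics/w3v.png',cv2.resize(im[20:240,100:400,::-1],(780,572),interpolation=cv2.INTER_CUBIC))
print(o['clock'],o['tool_pos'],o['orientation'],o['force'],proj(K,E,[.502,.186,.12]))
E
```

```text
3.6 [0.50903904 0.24582514 0.24866827] [-1.79999994e+02 -4.60980048e-03 -9.62728117e+01] [ 0.32668118 -0.26655389 -0.3385744 ] [253.82510918 119.40243129]
```

View pics/w3v.png

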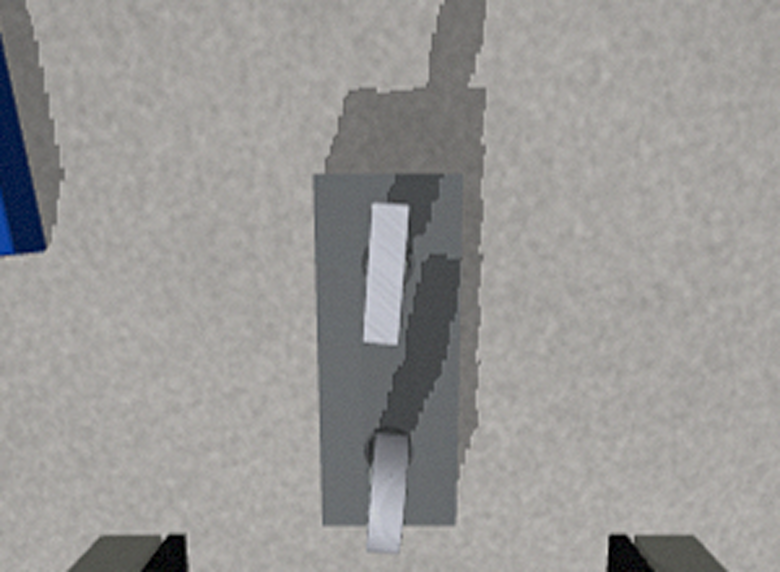

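The crop shows the square plate's top edge as a clean rectangle at (386,274), about pixel (248.5,125.4) in the full image, turned a few degrees from the gripper. The round mount is below it at (388,490).

```bash
python3 - <<'E'
from h import *
d=np.load('w3.npz');K,E=d['K'],d['E'];im=cv2.imread('pics/w3.png');g=cv2.cvtColor(im,cv2.COLOR_BGR2GRAY)
for th in(140,165,185):
    m=np.zeros_like(g);m[90:160,235:262]=(g[90:160,235:262]>th)
    c=max(cv2.findContours(m,0,2)[0],key=cv2.contourArea)
    w=np.array([onz(K,E,*p[0],.12)[:2]*1e3 for p in c],np.float32)
    r=cv2.minAreaRect(w);b=cv2.boxPoints(r);e=max((b[1]-b[0],b[2]-b[1]),key=np.linalg.norm)
    print(r,'plate y dir',np.degrees(np.arctan2(e[1],e[0])))
o=ctrl.get_obs();M=R.from_euler('xyz',o['orientation'],degrees=True).as_matrix()
print('to mount',M.T@(np.array([r[0][0]/1e3,r[0][1]/1e3,.101])-o['tool_pos'])*1e3)
E
```

```text
((507.530029296875, 190.36874389648438), (43.56951141357422, 11.580489158630371), 78.73238372802734) plate y dir 78.73243
((507.4897766113281, 190.29769897460938), (43.02910232543945, 11.142256736755371), 78.97425079345703) plate y dir 78.97422
((507.6122741699219, 190.2584991455078), (42.50566864013672, 10.698080062866211), 79.07621765136719) plate y dir 79.07625
to mount [ 55.22646892  -4.53853712 147.70889574]
```

{"method": "apply_moves", "body": {"targets": [{"travel":[27.5,-2.3,0],"roll":0,"jaw":87},{"travel":[27.5,-2.2,0],"roll":0,"jaw":87},{"travel":[0,0,20],"roll":4.7,"jaw":87},{"travel":[0,0,30],"roll":0,"jaw":87},{"travel":[0,0,30],"roll":0,"jaw":60},{"travel":[0,0,30],"roll":0,"jaw":50},{"travel":[0,0,25],"roll":0,"jaw":40},{"travel":[0,0,12.5],"roll":0,"jaw":40},{"travel":[0,0,0],"roll":0,"jaw":40},{"travel":[0,0,0],"roll":0,"jaw":40}]}}

```text
clock: 4.65
tool_pos: [0.5081, 0.1917, 0.1019]
orientation: [-180.0, 0.0, -100.9]
force: [-0.1, 0.6, 0.4]
opening: 0.0444
gripper_force: 0.0
```

```bash
python3 - <<'E'
from h import *
o=ctrl.get_obs();im=ctrl.snapshot('wrist');s=ctrl.snapshot('side');save('s4',s)
print(o)
cv2.imwrite('pics/w4v.png',np.hstack([cv2.resize(im[:,:,::-1],(400,300)),cv2.resize(s[200:320,170:330,::-1],(400,300),interpolation=cv2.INTER_CUBIC)]))
E
```

```text
{'clock': 4.65, 'joint_pos': array([ 4.13633019e+01,  1.64372632e+01, -2.68551846e+01,  3.04572051e-02,
       -4.66629179e+01, -5.23204920e+01]), 'qvel': array([ 0.32754964, -0.86141422,  0.66805599,  0.1407746 , -0.00620451,
       -0.1305174 ]), 'tau': array([-1.69714736e-01, -4.46045029e+01,  2.18133795e+01,  5.21255136e+00,
       -2.05235108e-02,  5.98911101e-04]), 'tool_pos': array([0.50812236, 0.19165744, 0.10194513]), 'orientation': array([-1.79955175e+02,  2.17717928e-02, -1.00936288e+02]), 'force': array([-0.08610894,  0.63429092,  0.36761992]), 'moment': array([-0.00239424,  0.04412449,  0.01088515]), 'gripper_force': 0.0, 'opening': 0.0444224578357392}
```

View pics/w4v.png

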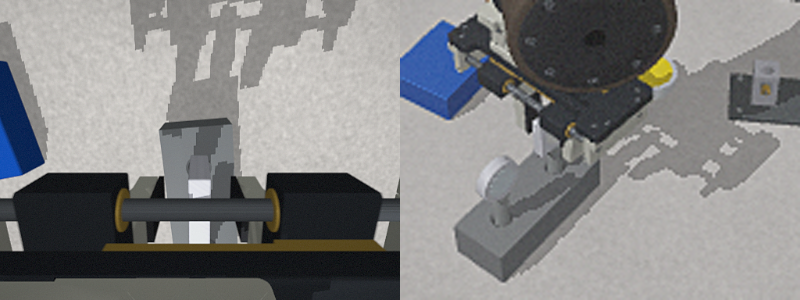

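Both views show the fingers straddling the plate, with the mount standing and the lens clear. Next I close the fingers and lift.

{"method": "apply_moves", "body": {"targets": [{"travel":[0,0,0],"roll":0,"jaw":0},{"travel":[0,0,0],"roll":0,"jaw":0},{"travel":[0,0,0],"roll":0,"jaw":0},{"travel":[0,0,0],"roll":0,"jaw":0},{"travel":[0,0,0],"roll":0,"jaw":0},{"travel":[0,0,0],"roll":0,"jaw":0}]}}

```text
clock: 5.35
tool_pos: [0.5075, 0.1921, 0.1013]
orientation: [-180.0, 0.0, -100.9]
force: [-0.5, 0.1, 2.8]
opening: 0.0119
gripper_force: 30.0
```

{"method": "apply_moves", "body": {"targets": [{"travel":[0,0,-5],"roll":0,"jaw":0},{"travel":[0,0,-10],"roll":0,"jaw":0},{"travel":[0,0,-10],"roll":0,"jaw":0},{"travel":[0,0,-10],"roll":0,"jaw":0},{"travel":[0,0,0],"roll":0,"jaw":0}]}}

```text
clock: 5.85
tool_pos: [0.5083, 0.1925, 0.1381]
orientation: [-179.9, 0.1, -100.9]
force: [0.3, 0.2, -1.4]
opening: 0.0116
gripper_force: 30.0
```

Gripped at 11.7 mm. Next I lift higher, turn to yaw −78° and move to a viewing pose beside the bore.

{"method": "apply_moves", "body": {"targets": [{"travel":[0,0,-25],"roll":0,"jaw":0},{"travel":[0,0,-25],"roll":0,"jaw":0},{"travel":[0,0,-25],"roll":0,"jaw":0},{"travel":[0,0,0],"roll":-6,"jaw":0},{"travel":[0,0,0],"roll":-6,"jaw":0},{"travel":[0,0,0],"roll":-6,"jaw":0},{"travel":[0,0,0],"roll":-4.9,"jaw":0}]}}

```text
clock: 6.55
tool_pos: [0.5072, 0.1918, 0.211]
orientation: [180.0, 0.0, -77.8]
force: [0.7, -0.3, -1.5]
opening: 0.012
gripper_force: 30.0
```

{"method": "apply_moves", "body": {"targets": [{"travel":[20,2,0],"roll":0,"jaw":0},{"travel":[41,4.3,0],"roll":0,"jaw":0},{"travel":[41,4.3,0],"roll":0,"jaw":0},{"travel":[41,4.3,0],"roll":0,"jaw":0},{"travel":[41,4.3,0],"roll":0,"jaw":0},{"travel":[41,4.3,0],"roll":0,"jaw":0},{"travel":[41,4.3,0],"roll":0,"jaw":0},{"travel":[41,4.3,0],"roll":0,"jaw":0},{"travel":[39,4.2,0],"roll":0,"jaw":0},{"travel":[20,2,0],"roll":0,"jaw":0}]}}

```text
clock: 7.55
tool_pos: [0.5457, -0.1767, 0.2108]
orientation: [180.0, -0.0, -78.1]
force: [-0.2, 0.6, -1.9]
opening: 0.0119
gripper_force: 30.0
```

{"method": "apply_moves", "body": {"targets": [{"travel":[0,0,0],"roll":0,"jaw":0},{"travel":[0,0,0],"roll":0,"jaw":0},{"travel":[0,0,0],"roll":0,"jaw":0},{"travel":[0,0,0],"roll":0,"jaw":0}]}}

```text
clock: 7.95
tool_pos: [0.546, -0.1731, 0.2112]
orientation: [-180.0, 0.0, -77.9]
force: [0.8, 0.1, -0.8]
opening: 0.0116
gripper_force: 30.0
```

```bash
python3 - <<'E'
from h import *
o=ctrl.get_obs();K,E=cam('wrist');im=ctrl.snapshot('wrist');save('w5',im);np.savez('w5.npz',K=K,E=E)
print(o['clock'],o['tool_pos'],o['orientation'],o['force'],proj(K,E,[.5587,-.2294,.068]))
E
```

```text
7.95 [ 0.54604956 -0.17313257  0.21118703] [-1.79986422e+02  4.90919609e-03 -7.79349933e+01] [ 0.82447511  0.12055193 -0.81188546] [252.47096609 121.93942113]
```

View pics/w5.png

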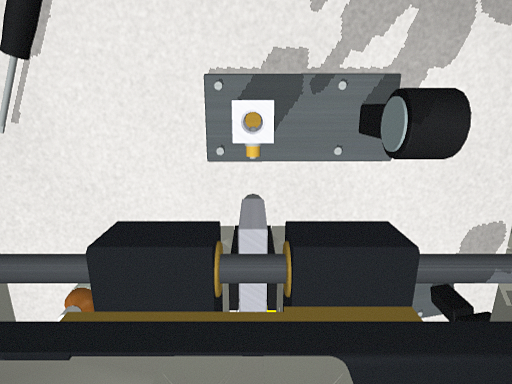

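The wrist view shows the bore at (253,121) with the barrel towards me at (253,151) and the base edges nearly level. The held post's foot is at (253,197) and the lamp at (430,125). I measure bore, yaw and post column from here.

```bash
python3 - <<'E'
from h import *
d=np.load('w5.npz');K,E=d['K'],d['E'];im=cv2.imread('pics/w5.png');g=cv2.cvtColor(im,cv2.COLOR_BGR2GRAY)
o=ctrl.get_obs();M=R.from_euler('xyz',o['orientation'],degrees=True).as_matrix();T=np.array(o['tool_pos'])
tool=lambda P:(M.T@(np.asarray(P)-T)*1e3).round(2)
for th in(150,175,200):
    m=np.zeros_like(g);m[92:144,225:282]=(g[92:144,225:282]>th)
    c=max(cv2.findContours(m,0,2)[0],key=cv2.contourArea)
    w=np.array([onz(K,E,*p[0],.068)[:2]*1e3 for p in c],np.float32);r=cv2.minAreaRect(w)
    h=np.zeros_like(g);cv2.fillConvexPoly(h,cv2.convexHull(c),1);h=cv2.erode(h,np.ones((7,7)))&(m==0)
    c2=max(cv2.findContours(h,0,2)[0],key=cv2.contourArea);fe=cv2.fitEllipse(c2);q=onz(K,E,*fe[0],.068)
    print(np.round(r[0],2),np.round(r[1],1),r[2],'tool',tool([r[0][0]/1e3,r[0][1]/1e3,.068]),'bore',fe[0],q.round(4),tool(q))
for nm,rng,f in(('top',range(212,355),lambda u:next(v for v in range(60,100) if g[v,u]<150)),('bot',range(212,375),lambda u:next(v for v in range(175,140,-1) if g[v,u]<150))):
    pts=np.array([(u,f(u)) for u in rng],np.float32);vx,vy,x0,y0=cv2.fitLine(pts,cv2.DIST_HUBER,0,.01,.01).ravel()
    q=onz(K,E,x0-60*vx,y0-60*vy,.01)-onz(K,E,x0+60*vx,y0+60*vy,.01);print(nm,np.degrees(np.arctan2(q[1],q[0])))
# post: edges per row
for v in(194,197,200,205,210,215,220):
    print(v,g[v,232:274])
E
```

```text
[ 558.8  -229.42] [36.3 36.8] 12.443986892700195 tool [ 57.72  -0.64 143.2 ] bore (252.5535125732422, 121.31878662109375) [ 0.5587 -0.2299  0.068 ] [ 58.2   -0.48 143.2 ]
[ 558.68 -229.46] [36.3 36.6] 12.022407531738281 tool [ 57.72  -0.51 143.2 ] bore (252.4407501220703, 121.66263580322266) [ 0.5588 -0.2296  0.068 ] [ 57.91  -0.57 143.2 ]
[ 558.62 -229.47] [36.1 36.6] 12.022409439086914 tool [ 57.72  -0.45 143.2 ] bore (251.94284057617188, 121.98786163330078) [ 0.5591 -0.2293  0.068 ] [ 57.63  -1.01 143.2 ]
top 12.02447214669435
bot 12.48020915678478
194 [234 231 234 230 229 230 232 234 239 237 235 236 232 235 238 218 207 174
 139 129  64  73 105 142 180 207 211 239 233 229 229 233 232 233 235 231
 234 240 242 241 238 235]
197 [235 234 234 232 232 233 235 240 241 239 237 239 218 125  71  82  86  87
  88  88  86  88  84  91  88  86  84  82 122 224 245 237 234 236 232 227
 228 230 232 235 237 237]
200 [238 237 235 232 233 235 236 238 243 231 111 129 131 138 135 132 129 134
 134 133 138 135 136 135 137 136 139 134 135 130 125 138 235 237 232 233
 236 237 238 235 236 239]
205 [233 236 234 234 233 234 233 238 241 138 126 136 137 132 134 133 131 135
 133 134 133 137 133 136 137 138 136 134 130 134 132 127 154 250 237 233
 232 233 234 238 239 238]
210 [233 233 234 235 233 237 239 240 192 118 132 137 134 136 133 133 135 132
 133 132 135 136 135 140 139 136 138 134 131 135 135 129 138 204 246 238
 236 232 233 231 233 227]
215 [235 232 235 231 233 234 242 242 111 127 131 136 135 136 135 135 131 132
 133 133 133 137 138 138 140 140 136 136 133 133 130 131 129 151 239 240
 234 234 235 236 236 238]
220 [231 235 235 238 238 242 245 155 120 133 134 136 132 136 138 136 134 134
 134 137 137 135 140 141 141 137 136 134 134 133 135 133 133 135 193 245
 235 235 233 233 235 232]
```

{"method": "apply_moves", "body": {"targets": [{"travel":[20,0.1,0],"roll":0,"jaw":0},{"travel":[24,0.1,0],"roll":0,"jaw":0},{"travel":[12.5,0,0],"roll":0,"jaw":0},{"travel":[0,0,0],"roll":-0.1,"jaw":0},{"travel":[0,0,15],"roll":0,"jaw":0},{"travel":[0,0,15],"roll":0,"jaw":0},{"travel":[0,0,10],"roll":0,"jaw":0},{"travel":[0,0,5],"roll":0,"jaw":0},{"travel":[0,0,0],"roll":0,"jaw":0},{"travel":[0,0,0],"roll":0,"jaw":0}]}}

```text
clock: 9.0
tool_pos: [0.558, -0.2292, 0.1666]
orientation: [-180.0, -0.0, -77.9]
force: [0.5, 0.6, -1.3]
opening: 0.012
gripper_force: 30.0
```

```bash
python3 - <<'E'
from h import *
o=ctrl.get_obs();s=ctrl.snapshot('side');save('s6',s);im=ctrl.snapshot('wrist')
print(o['tool_pos'],o['orientation'],o['force'],o['moment'])
cv2.imwrite('pics/w6v.png',np.hstack([cv2.resize(im[:,:,::-1],(400,300)),cv2.resize(s[125:215,250:370,::-1],(400,300),interpolation=cv2.INTER_CUBIC)]))
E
```

```text
[ 0.55796341 -0.22922478  0.16661564] [-1.79966331e+02 -2.32240741e-02 -7.78779656e+01] [ 0.5072197   0.5608074  -1.30348134] [ 0.03645835  0.07468948 -0.01706893]
```

View pics/w6v.png

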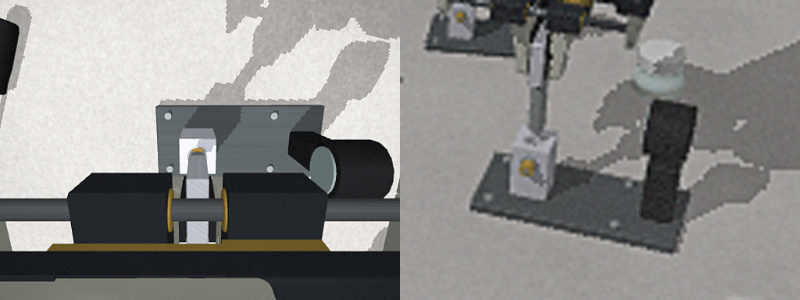

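Both views show the foot hovering about 8 mm over the bore, aligned. The arm overshot slightly, so I nudge back 0.6 mm and enter the mouth slowly.

{"method": "apply_moves", "body": {"targets": [{"travel":[-0.6,0,3],"roll":0,"jaw":0},{"travel":[0,0,3],"roll":0,"jaw":0},{"travel":[0,0,3],"roll":0,"jaw":0},{"travel":[0,0,3],"roll":0,"jaw":0},{"travel":[0,0,3],"roll":0,"jaw":0},{"travel":[0,0,2],"roll":0,"jaw":0},{"travel":[0,0,0],"roll":0,"jaw":0}]}}

```text
clock: 9.8
tool_pos: [0.5574, -0.2286, 0.1486]
orientation: [180.0, 0.0, -77.9]
force: [-0.1, 0.2, -2.2]
opening: 0.012
gripper_force: 30.0
```

{"method": "apply_moves", "body": {"targets": [{"travel":[0,0,0],"roll":0,"jaw":0}]}}

```text
clock: 9.9
tool_pos: [0.5574, -0.2287, 0.1489]
orientation: [180.0, 0.0, -77.9]
force: [0.4, 0.7, -1.9]
opening: 0.0119
gripper_force: 30.0
```

The foot is about 10 mm into the bore with negligible side force. Next I push past the plunger.

{"method": "apply_moves", "body": {"targets": [{"travel":[0,0,1.5],"roll":0,"jaw":0},{"travel":[0,0,1.5],"roll":0,"jaw":0},{"travel":[0,0,1.5],"roll":0,"jaw":0},{"travel":[0,0,1.5],"roll":0,"jaw":0}]}}

```text
clock: 10.3
tool_pos: [0.5575, -0.2287, 0.143]
orientation: [-180.0, 0.0, -77.9]
force: [0.0, 1.4, -1.3]
opening: 0.012
gripper_force: 30.0
```

{"method": "apply_moves", "body": {"targets": [{"travel":[0,0,1.5],"roll":0,"jaw":0},{"travel":[0,0,1.5],"roll":0,"jaw":0},{"travel":[0,0,1.5],"roll":0,"jaw":0},{"travel":[0,0,1.5],"roll":0,"jaw":0}]}}

```text
clock: 10.7
tool_pos: [0.5579, -0.2288, 0.1385]
orientation: [-179.9, -0.0, -77.9]
force: [-2.0, 3.0, 9.6]
opening: 0.0118
gripper_force: 30.0
```

{"method": "apply_moves", "body": {"targets": [{"travel":[0,0,1.5],"roll":0,"jaw":0},{"travel":[0,0,1.5],"roll":0,"jaw":0},{"travel":[0,0,1.5],"roll":0,"jaw":0},{"travel":[0,0,1.5],"roll":0,"jaw":0}]}}

```text
clock: 11.1
tool_pos: [0.5578, -0.2288, 0.1321]
orientation: [-179.9, -0.0, -77.9]
force: [-2.1, 3.6, 7.3]
opening: 0.0119
gripper_force: 30.0
```

The plunger was passed at about 10 N and sliding friction is about 7 N. I continue down to 36 mm deep, then feel for the stop in small steps.

{"method": "apply_moves", "body": {"targets": [{"travel":[0,0,1.5],"roll":0,"jaw":0},{"travel":[0,0,1.5],"roll":0,"jaw":0},{"travel":[0,0,1.5],"roll":0,"jaw":0},{"travel":[0,0,1.5],"roll":0,"jaw":0},{"travel":[0,0,1],"roll":0,"jaw":0}]}}

```text
clock: 11.6
tool_pos: [0.5578, -0.2288, 0.125]
orientation: [-179.9, -0.0, -77.9]
force: [-1.9, 3.2, 8.0]
opening: 0.0119
gripper_force: 30.0
```

{"method": "apply_moves", "body": {"targets": [{"travel":[0,0,0.7],"roll":0,"jaw":0},{"travel":[0,0,0.7],"roll":0,"jaw":0},{"travel":[0,0,0.7],"roll":0,"jaw":0}]}}

```text
clock: 11.9
tool_pos: [0.5578, -0.2287, 0.123]
orientation: [-179.9, -0.0, -77.9]
force: [-1.7, 3.0, 6.1]
opening: 0.0118
gripper_force: 30.0
```

{"method": "apply_moves", "body": {"targets": [{"travel":[0,0,0.7],"roll":0,"jaw":0},{"travel":[0,0,0.7],"roll":0,"jaw":0},{"travel":[0,0,0.7],"roll":0,"jaw":0}]}}

```text
clock: 12.2
tool_pos: [0.5578, -0.2288, 0.1209]
orientation: [-179.9, -0.0, -77.9]
force: [-1.6, 3.8, 6.2]
opening: 0.0118
gripper_force: 30.0
```

{"method": "apply_moves", "body": {"targets": [{"travel":[0,0,0.5],"roll":0,"jaw":0},{"travel":[0,0,0.5],"roll":0,"jaw":0},{"travel":[0,0,0.5],"roll":0,"jaw":0}]}}

```text
clock: 12.5
tool_pos: [0.5579, -0.2288, 0.1202]
orientation: [-179.9, -0.1, -77.9]
force: [-4.0, 4.8, 16.7]
opening: 0.0122
gripper_force: 30.0
```

{"method": "apply_moves", "body": {"targets": [{"travel":[0,0,0.5],"roll":0,"jaw":0},{"travel":[0,0,0.5],"roll":0,"jaw":0},{"travel":[0,0,0.5],"roll":0,"jaw":0}]}}

```text
clock: 12.8
tool_pos: [0.558, -0.2288, 0.1198]
orientation: [-179.9, -0.1, -77.8]
force: [-7.0, 7.0, 24.3]
opening: 0.0118
gripper_force: 30.0
```

{"method": "apply_moves", "body": {"targets": [{"travel":[0,0,0.5],"roll":0,"jaw":0},{"travel":[0,0,0.5],"roll":0,"jaw":0}]}}

```text
clock: 13.0
tool_pos: [0.558, -0.229, 0.1196]
orientation: [-179.9, -0.1, -77.8]
force: [-8.3, 6.5, 29.3]
opening: 0.0118
gripper_force: 30.0
```

Resistance rose steeply from 6 to 29 N at about 39 mm depth, which looks like the stop. Side force rose with it, so I rule out a jam: ease off, relieve the side load and press again.

{"method": "apply_moves", "body": {"targets": [{"travel":[0,0,-1.5],"roll":0,"jaw":0},{"travel":[-0.6,0.4,-1],"roll":0,"jaw":0},{"travel":[0,0,0],"roll":0,"jaw":0}]}}

```text
clock: 13.3
tool_pos: [0.5577, -0.2288, 0.12]
orientation: [-179.9, -0.1, -77.9]
force: [-1.3, 1.1, 9.5]
opening: 0.0119
gripper_force: 30.0
```

{"method": "apply_moves", "body": {"targets": [{"travel":[0,0,0.7],"roll":0,"jaw":0},{"travel":[0,0,0.7],"roll":0,"jaw":0},{"travel":[0,0,0],"roll":0,"jaw":0}]}}

```text
clock: 13.6
tool_pos: [0.5578, -0.2289, 0.1198]
orientation: [-179.9, -0.1, -77.8]
force: [-4.7, 3.5, 19.2]
opening: 0.0119
gripper_force: 30.0
```

Same depth (0.1198) at 19 N with a smaller side force, so it's resting on the stop. One last press to just over 20 N, then ease off, release and retreat.

{"method": "apply_moves", "body": {"targets": [{"travel":[0,0,0.5],"roll":0,"jaw":0},{"travel":[0,0,0],"roll":0,"jaw":0},{"travel":[0,0,0],"roll":0,"jaw":0}]}}

```text
clock: 13.9
tool_pos: [0.5578, -0.2289, 0.1197]
orientation: [-179.9, -0.1, -77.8]
force: [-6.0, 3.7, 22.0]
opening: 0.0113
gripper_force: 30.0
```

{"method": "apply_moves", "body": {"targets": [{"travel":[0,0,-0.8],"roll":0,"jaw":0},{"travel":[0,0,-0.7],"roll":0,"jaw":0},{"travel":[0,0,0],"roll":0,"jaw":0},{"travel":[0,0,0],"roll":0,"jaw":20},{"travel":[0,0,0],"roll":0,"jaw":40},{"travel":[0,0,0],"roll":0,"jaw":40},{"travel":[0,0,0],"roll":0,"jaw":40},{"travel":[0,0,0],"roll":0,"jaw":40}]}}

```text
clock: 14.7
tool_pos: [0.5568, -0.2283, 0.1177]
orientation: [180.0, 0.0, -77.9]
force: [-0.4, -0.6, 0.3]
opening: 0.0394
gripper_force: 0.0
```

{"method": "apply_moves", "body": {"targets": [{"travel":[0,0,-10],"roll":0,"jaw":40},{"travel":[0,0,-20],"roll":0,"jaw":40},{"travel":[0,0,-30],"roll":0,"jaw":40},{"travel":[0,0,-40],"roll":0,"jaw":40},{"travel":[-30,0,-20],"roll":0,"jaw":40},{"travel":[-30,0,0],"roll":0,"jaw":40},{"travel":[0,0,0],"roll":0,"jaw":40},{"travel":[0,0,0],"roll":0,"jaw":40}]}}

```text
clock: 15.5
tool_pos: [0.5445, -0.1691, 0.239]
orientation: [-179.9, -0.0, -77.8]
force: [-0.2, -0.1, -0.5]
opening: 0.0402
gripper_force: 0.0
```

```bash
python3 - <<'E'
from h import *
o=ctrl.get_obs();K,E=cam('wrist');im=ctrl.snapshot('wrist');save('w7',im);s=ctrl.snapshot('side');save('s7',s)
print(o['clock'],o['tool_pos'],o['force'])
cv2.imwrite('pics/w7v.png',np.hstack([cv2.resize(im[40:190,150:350,::-1],(400,300),interpolation=cv2.INTER_CUBIC),cv2.resize(s[125:215,250:370,::-1],(400,300),interpolation=cv2.INTER_CUBIC)]))
g=cv2.cvtColor(im,cv2.COLOR_RGB2GRAY)
u,v=proj(K,E,[.5587,-.2295,.139]).astype(int);print(u,v)
zt=.068-.0395+.11
for th in(185,200,215):
    m=np.zeros_like(g);m[v-45:v+45,u-14:u+14]=(g[v-45:v+45,u-14:u+14]>th);m=cv2.morphologyEx(m,cv2.MORPH_OPEN,np.ones((3,3)))
    c=max(cv2.findContours(m,0,2)[0],key=cv2.contourArea)
    w=np.array([onz(K,E,*p[0],zt)[:2]*1e3 for p in c],np.float32);r=cv2.minAreaRect(w);print(th,r)
E
```

```text
15.5 [ 0.54445013 -0.16912939  0.23899852] [-0.24844679 -0.0878512  -0.51659841]
251 119
185 ((559.1205444335938, -227.102783203125), (20.12160873413086, 36.763126373291016), 11.398897171020508)
200 ((561.111572265625, -226.73324584960938), (16.396663665771484, 36.86182403564453), 12.46172046661377)
215 ((557.7879028320312, -225.67437744140625), (10.53955364227295, 33.30153274536133), 12.14383602142334)
```

View pics/w7v.png

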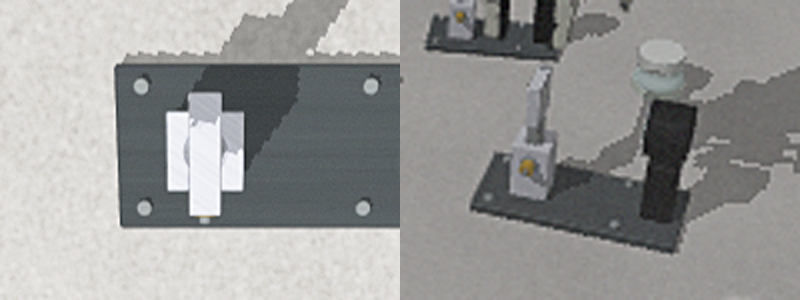

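The mount stands in the bore, upright and square to the pillar and lamp at about 12°. The gripper is clear and about 27 mm of post shows above the rim, which matches the depth felt.

```bash
python3 -c "
from plant import ctrl
print(ctrl.close_job())"
```

```text
the job is handed in; nothing more can be done
None
```

The square-head mount is in the lamp's post holder, with its foot on the stop about 39 mm below the rim and its plate facing the lamp to within about half a degree. The final push was 22 N and a first press reached about 29 N; the gripper then let go and moved clear, and I handed the job in at 15.6 s.

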